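# Heft the tins under the sink and hold up the heaviest

## Robot

A 6-joint arm with a two-finger parallel gripper is mounted at the origin on the work surface. World frame = base frame: x ahead of the robot, y to its left, z up, the work surface at z = 0. Lengths are in m, angles in degrees, forces in N, time in s.
With the tool pointing down it reaches from about 0.225 to 0.725 m from the base axis. Payload 3.1 kg.
Tool frame: the origin (TCP) lies on the centre line of the jaws, within the pads' length; the fingertips stand 8 mm ahead of it and the grasp point (between the pads) lies 11 mm behind it; z points along the fingers, y is the line along which they close (so a half turn about z gives the same grasp; the last joint's range is limited). The gripper opens to 85 mm and grips with 20 to 120 N. Pads are 22 mm wide; open, the fingers measure 114 mm over their backs; the gripper's body (76 mm by 85 mm) begins 54 mm behind the grasp point. The pads swing forward as they close: fully open they stand 13 mm farther back than shut.
Start: joints at [-75.046, 2.75, 5.684, 92.934, 0, 82.678], TCP at [0.199, -0.486, 0.21] pointing down, gripper open.
Joint ranges: [-166.93, 166.93], [-56.73, 111.36], [-69.38, 81.34], [-121.58, 131.49], [-85.45, 84.26], [-180, 180]. Speed limits (degrees/s): [159.86, 159.86, 180, 180, 180, 180].

## Interface

Orientations are given as [roll, pitch, yaw] about the fixed x, y, z axes, in that order (R = Rz(yaw) Ry(pitch) Rx(roll)).
In Python, from workcell import * gives the robot as it stands. Calls block until the motion is done:
- move_to(position, orientation): joint-space move of the TCP to a pose.
- servo_line(position, max_speed=0.15, orientation=None, contact_N=None): straight line of the TCP; orientation=None keeps the orientation; max_speed is the mean speed in m/s. With contact_N (N) it stops when the force on the tool has changed by that much, and returns True; else False.
- goto_joints(angles): joint-space move.
- move_gripper(opening): finger opening in m; the grip force is fixed at half the most; returns when the fingers have stopped.
- sleep(seconds).
- solve_ik(position, orientation): joint angles nearest the present ones, or None.
- get_obs(): the state.
- camera(name): name is "side" or "top" or "wrist"; returns the picture (400x640x3 uint8, red, green, blue); there is no depth.
- get_calibration(name): a dict with "fx", "fy", "cx", "cy" (pixels), "camera_from_world" (4x4, takes a point from world to camera coordinates); the wrist camera has in their place "mount" (4x4, takes a point from camera to tool coordinates, whose origin is the TCP and whose axes are the flange's). Camera axes: x right, y down, z forward; pixel columns grow to the right and rows downward; lengths in m; the calibration is good to about 2 mm. A picture is of the moment at which its call begins: read the wrist's pose just before it. get_calibration takes no time and is no camera call.
A pose or a line that the arm cannot do raises PlanningError and nothing moves.
- job_done(): hands the job in; it is judged then, once.
Trained networks look in the newest picture that a camera, given by its name, has taken for a name from the list of things; names that differ only in an ending like _2 or _b are one class to them, and where a whole thing is asked for, a point or a joint stands for the part that bears it (a point fixed in the world has none). Each returns a list of dicts, best first, with "p" (0 to 1); they miss things now and then, are a little off and sometimes report something else, mostly with a low value. They report only what shows in the picture. A call takes as long as a camera call. They do not tell look-alikes from the thing itself.
- recognise(camera, name): "location" ([column, row] in pixels, amid what is visible of it).
The state is a dict: "time": time; "joint_pos": joint angles; "qvel": joint speeds; "joint_efforts": joint torques, N m; "tool_pos": TCP position; "orientation": TCP orientation; "contact_force": force on the tool from outside, world axes, zero at the start; "wrist_torque": the same for the moment, N m; "grip_width": finger opening in m; "grasp_force": force on a finger pad.
Only numpy, scipy, OpenCV 4.12 (cv2) and the standard library are available. Lean on these libraries where they do the work, as an engineer would, in place of code of your own. Each camera call takes 0.05 s, during which the arm holds its last target. There are 200 camera calls.

## Task

The low wooden stand under the sink has to be wiped dry for the tin of brass tap spares, which is the heaviest of the three identical closed blue tins. Lift the steel can off the stand and set it down upright on the grey liner beside the stand, then heft the tins to find the heaviest and hold that one up, upright, over the middle of the emptied stand with about 10 cm of free space beneath it. Finish while still holding it there, still; leave the other two tins standing upright on the liner, tip nothing over, and do not disturb the jar, squeeze bottle, brush holder or grout brush.

Things in the scene. Friction and masses are not known exactly. Their poses are not given: they have to be found in the camera images.
- liner: Flat grey PVC liner, 840 x 1500 x 3 mm, fixed. Origin: centre of its underside, so its top is 3 mm above the origin (world z = 0.003).
- stand: Low wooden stand, fixed, 140 x 140 mm, top 45 mm above its origin; it stands on the liner. Origin: centre of its foot, z up, x and y square to its sides. The steel can stands on it at the start.
- can: Stainless steel lidded can, 90 mm diameter (lid 94 mm), lid top 108 mm above its origin, 0.35 kg, with a rigid upright arched handle whose black grip runs along the can's y, centred 165 mm above the origin. Origin: centre of its underside, z up.
- can_grip (a point): Centre of the black grip on the can's handle: 14 mm thick (along x), 56 mm long (along y), 14 mm high; axes as the can's. 50 mm free space beneath the grip down to the lid.
- tin_1: One of three identical closed square tins, blue, silver lid, 62 x 62 x 110 mm tall (lid rim 63 mm), upright on the liner. Origin: centre of its underside; x, y square to its sides, z up. Hidden loose metal contents, shifting about 3 mm. Weighs 0.15 to 0.65 kg; the heaviest outweighs the next by at least 0.15 kg, and which one it is differs at every start
- tin_2: One of three identical closed square tins, blue, silver lid, 62 x 62 x 110 mm tall (lid rim 63 mm), upright on the liner. Origin: centre of its underside; x, y square to its sides, z up. Hidden loose metal contents, shifting about 3 mm. Weighs 0.15 to 0.65 kg; the heaviest outweighs the next by at least 0.15 kg, and which one it is differs at every start
- tin_3: One of three identical closed square tins, blue, silver lid, 62 x 62 x 110 mm tall (lid rim 63 mm), upright on the liner. Origin: centre of its underside; x, y square to its sides, z up. Hidden loose metal contents, shifting about 3 mm. Weighs 0.15 to 0.65 kg; the heaviest outweighs the next by at least 0.15 kg, and which one it is differs at every start
- jar: Bystander: empty amber glass jar with dark cap, 72 mm diameter, 100 mm tall, standing on the liner. Origin: centre of its underside.
- squeeze_bottle: Bystander: capped white squeeze bottle, 60 mm diameter, 170 mm tall, standing. Origin: centre of its underside.
- brush_holder: Bystander: open yellow plastic toilet brush holder, 100 mm diameter, 130 mm tall, empty, standing. Origin: centre of its underside.
- grout_brush: Bystander: stainless steel grout brush, 22 x 200 x 28 mm high, lying along its y with bristles down. Origin: centre of its underside.
There are look-alikes about, which are no part of the job. Leave any green look-alike of the tin_3 alone.

How it is judged (in metres and radians):
On the way, in this order (a step that is already met when the one before it is completed fails the run):
1. the steel can is lifted clear of the stand (height (world z) of can above 0.055 m and contact force between can and the fingers above 1 N and contact force between can and stand below 0.1 N), for 0.1 s.
2. the steel can stands released and upright on the liner beside the stand (height (world z) of can below 0.012 m and angle between can's own z axis and vertical below 0.1 rad and horizontal distance between can and stand below 0.3 m and contact force between can and liner above 1 N and contact force between can and stand below 0.1 N and contact force between can and the fingers below 0.1 N and linear speed of can below 0.03 m/s), for 0.2 s.
At the end, for the whole second after the job is handed in: Heaviest tin held still, within 0.2 rad of upright, underside over 70 mm above the stand top, within 50 mm of the stand centre sideways, touching nothing but the fingers; the two lighter tins upright on the liner; the can released, upright on the liner, within 300 mm of the stand centre (all of step 2 and ((z of tin_1 in the frame of stand above 0.115 m and horizontal distance between tin_1 and stand below 0.05 m and angle between tin_1's own z axis and vertical below 0.2 rad and contact force between tin_1 and the fingers above 2 N and contact force between tin_1 and liner below 0.1 N and contact force between tin_1 and stand below 0.1 N and contact force between tin_1 and can below 0.1 N and linear speed of tin_1 below 0.04 m/s and contact force between tin_2 and liner between 0.8 and 4.6 N and angle between each of tin_2, tin_3's own z axis and vertical below 0.1 rad and height (world z) of each of tin_2, tin_3 below 0.012 m and contact force between tin_3 and liner between 0.8 and 4.6 N) or (z of tin_2 in the frame of stand above 0.115 m and horizontal distance between tin_2 and stand below 0.05 m and angle between tin_2's own z axis and vertical below 0.2 rad and contact force between tin_2 and the fingers above 2 N and contact force between tin_2 and liner below 0.1 N and contact force between tin_2 and stand below 0.1 N and contact force between tin_2 and can below 0.1 N and linear speed of tin_2 below 0.04 m/s and contact force between tin_1 and liner between 0.8 and 4.6 N and angle between each of tin_1, tin_3's own z axis and vertical below 0.1 rad and height (world z) of each of tin_1, tin_3 below 0.012 m and contact force between tin_3 and liner between 0.8 and 4.6 N) or (z of tin_3 in the frame of stand above 0.115 m and horizontal distance between tin_3 and stand below 0.05 m and angle between tin_3's own z axis and vertical below 0.2 rad and contact force between tin_3 and the fingers above 2 N and contact force between tin_3 and liner below 0.1 N and contact force between tin_3 and stand below 0.1 N and contact force between tin_3 and can below 0.1 N and linear speed of tin_3 below 0.04 m/s and contact force between tin_1 and liner between 0.8 and 4.6 N and angle between each of tin_1, tin_2's own z axis and vertical below 0.1 rad and height (world z) of each of tin_1, tin_2 below 0.012 m and contact force between tin_2 and liner between 0.8 and 4.6 N))); the arm keeps its last pose, push and grip.
It fails at once if the amber jar is disturbed (moved over 30 mm or tipped) (distance of jar from where it was at the start of the episode above 0.03 m or angle between jar's own z axis and vertical above 0.3 rad).
It fails at once if the white squeeze bottle is disturbed (moved over 30 mm or tipped) (distance of squeeze_bottle from where it was at the start of the episode above 0.03 m or angle between squeeze_bottle's own z axis and vertical above 0.3 rad).
It fails at once if the yellow brush holder is disturbed (moved over 30 mm or tipped) (distance of brush_holder from where it was at the start of the episode above 0.03 m or angle between brush_holder's own z axis and vertical above 0.3 rad).
It fails at once if the grout brush is disturbed (moved over 30 mm or tipped) (distance of grout_brush from where it was at the start of the episode above 0.03 m or angle between grout_brush's own z axis and vertical above 0.3 rad).
It fails at once if the can or a tin is tipped over (angle between any of tin_1, tin_2, tin_3, can's own z axis and vertical above 0.7 rad).
It also fails if it takes over 72 s, if anything falls off the work surface, if the arm or the gripper's body presses on something with over 40 N, if the wrist force passes 120 N, or if a joint passes its speed limit or range.

## Working session

There is one attempt and no reset: what is moved stays moved. The work goes in short steps, each a Python script; the robot and the scene stay as the last script left them, time stands still between calls to the robot, and variables do not carry over. Pictures are saved under pics/ and viewed, at most 10 in all, crops included, and the job is handed in when it is done.

```bash
mkdir -p pics; ls
python3 - <<'E'
from workcell import *
import cv2,numpy as np
for n in ("top","side"):
    im=camera(n); cv2.imwrite(f"pics/{n}0.png",im[:,:,::-1])
    c=get_calibration(n); print(n,{k:np.round(v,3).tolist() for k,v in c.items()})
    for t in ("can","can_grip","tin_1","stand","jar","squeeze_bottle","brush_holder","grout_brush"):
        print(t,[(np.round(d["location"]).tolist(),round(d["p"],2)) for d in recognise(n,t)])
print(np.round(get_calibration("wrist")["mount"],3).tolist()); print(get_obs())
E
```

```text
pics
top {'fx': 374.535, 'fy': 374.535, 'cx': 318.742, 'cy': 199.258, 'camera_from_world': [[-0.004, -1.0, -0.013, -0.141], [-0.985, 0.006, -0.172, 0.547], [0.172, 0.012, -0.985, 0.892], [0.0, 0.0, 0.0, 1.0]]}
can [([206.0, 187.0], 0.9)]
can_grip [([202.0, 187.0], 0.68)]
tin_1 [([291.0, 226.0], 0.94), ([452.0, 259.0], 0.94), ([357.0, 229.0], 0.8), ([406.0, 245.0], 0.67), ([394.0, 292.0], 0.62)]
stand [([233.0, 189.0], 0.67)]
jar [([272.0, 123.0], 0.58)]
squeeze_bottle [([353.0, 125.0], 0.62)]
brush_holder [([423.0, 130.0], 0.74)]
grout_brush [([191.0, 267.0], 0.55)]
side {'fx': 370.655, 'fy': 370.655, 'cx': 319.228, 'cy': 201.599, 'camera_from_world': [[-0.919, -0.395, 0.005, 0.462], [-0.288, 0.662, -0.692, 0.358], [0.271, -0.637, -0.722, 0.667], [0.0, 0.0, 0.0, 1.0]]}
can [([261.0, 309.0], 0.75)]
can_grip [([260.0, 313.0], 0.83)]
tin_1 [([368.0, 212.0], 0.95), ([419.0, 160.0], 0.78), ([342.0, 263.0], 0.7), ([220.0, 237.0], 0.68), ([438.0, 213.0], 0.57)]
stand [([259.0, 353.0], 0.71)]
jar [([218.0, 239.0], 0.8)]
squeeze_bottle [([273.0, 180.0], 0.9)]
brush_holder [([312.0, 140.0], 0.
[... 172 characters left out ...]
]]
{'time': 0.9, 'joint_pos': array([-7.50459421e+01,  2.74875949e+00,  5.68397307e+00,  9.29333203e+01,
        2.09625377e-04,  8.26800915e+01]), 'qvel': array([ 0.03302689, -0.01481728, -0.0235523 , -0.091538  , -0.00691879,
       -0.08023881]), 'joint_efforts': array([-3.98069160e-04, -3.38638866e+01,  3.20158160e+01,  8.77119510e-04,
       -3.49903366e-04,  1.02518484e-06]), 'tool_pos': array([ 0.1990039 , -0.48581944,  0.20972666]), 'orientation': array([1.79998095e+02, 3.33036906e-05, 2.22739664e+01]), 'contact_force': array([ 0.69916168, -0.23732019,  0.75662182]), 'wrist_torque': array([ 0.02215405, -0.026978  , -0.00477207]), 'grasp_force': 0.0, 'grip_width': 0.08550451041106583}
```

View images.

View pics/top0.png

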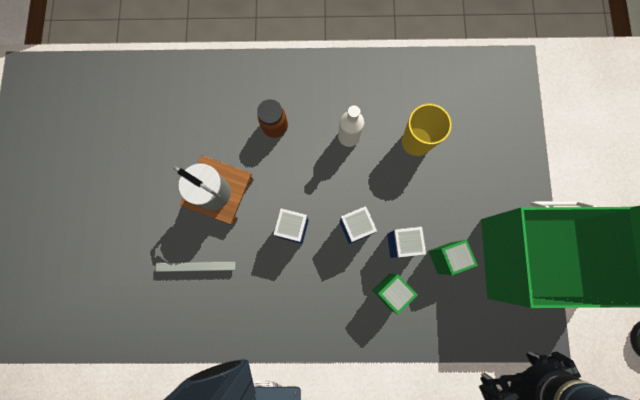

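View pics/side0.png

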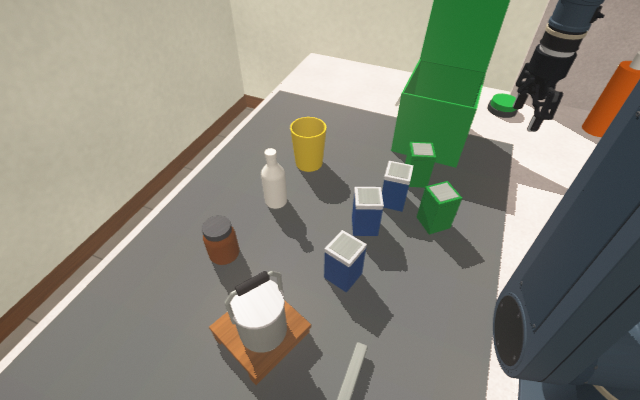

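```bash
cat > h.py <<'E'
from workcell import *
import cv2,numpy as np
CAL={n:get_calibration(n) for n in("top","side")}
def ray(n,p):
    c=CAL[n]; T=c["camera_from_world"]; R=T[:3,:3]
    return -R.T@T[:3,3], R.T@np.array([(p[0]-c["cx"])/c["fx"],(p[1]-c["cy"])/c["fy"],1])
def plane(n,p,z):
    o,d=ray(n,p); return o+d*(z-o[2])/d[2]
def tri(pt,ps):
    (o,d),(q,e)=ray("top",pt),ray("side",ps)
    s=np.linalg.lstsq(np.c_[d,-e],q-o,rcond=None)[0]
    a,b=o+d*s[0],q+e*s[1]; return (a+b)/2,np.linalg.norm(a-b)
def blob(n,im,kind,at,r):
    h,s,v=cv2.split(cv2.cvtColor(im,cv2.COLOR_RGB2HSV))
    m={"lid":(s<40)&(v>130),"dark":v<45,"wood":(s>110)&(h<18)&(v>90)}[kind].astype(np.uint8)
    w=np.zeros_like(m); cv2.circle(w,tuple(map(int,at)),r,1,-1); m&=w
    k,l,st,c=cv2.connectedComponentsWithStats(m); i=1+np.argmax(st[1:,4])
    return np.argwhere(l==i)[:,::-1].astype(np.float32)
E
python3 - <<'E'
from h import *
I={n:cv2.imread(f"pics/{n}0.png")[:,:,::-1].copy() for n in("top","side")}
tins=[((291,226),(346,248)),((357,225),(368,197)),((407,242),(398,172))]
for a,b in tins:
    A,B=blob("top",I["top"],"lid",a,26),blob("side",I["side"],"lid",b,24)
    ra,rb=cv2.minAreaRect(A),cv2.minAreaRect(B)
    # rect fit on the lid plane from both views
    P=np.array([plane("top",p,.113)[:2] for p in A],np.float32); Q=np.array([plane("side",p,.113)[:2] for p in B],np.float32)
    rr=[cv2.minAreaRect(x*1000) for x in(P,Q)]
    ca=cv2.moments(cv2.convexHull(A)); cb=cv2.moments(cv2.convexHull(B))
    t=tri((ca["m10"]/ca["m00"],ca["m01"]/ca["m00"]),(cb["m10"]/cb["m00"],cb["m01"]/cb["m00"]))
    print("tin",np.round(t[0],3),round(t[1],4),[(np.round(x[0]),np.round(x[1]),round(x[2],1)) for x in rr])
A,B=blob("top",I["top"],"dark",(188,178),22),blob("side",I["side"],"dark",(253,284),26)
print("grip",len(A),len(B),tri(A.mean(0),B.mean(0)))
for n,X in(("top",A),("side",B)):
    P=np.array([plane(n,p,.213)[:2] for p in X],np.float32)*1000; print(n,[np.round(v,1).tolist() for v in cv2.minAreaRect(P)])
for n,at in(("top",(215,190)),("side",(260,335))):
    W=blob(n,I[n],"wood",at,60)
    P=np.array([plane(n,p,.048)[:2] for p in W],np.float32)*1000; print("stand",[np.round(v,1).tolist() for v in cv2.minAreaRect(P)])
for nm,a,z in(("jar",(270,110),.1),("bottle",(353,112),.17),("holder",(430,120),.13),("gb1",(154,267),.03),("gb2",(235,266),.03),("greenA",(459,257),.113),("greenB",(397,293),.113)):
    print(nm,np.round(plane("top",a,z),3))
t=cv2.resize(I["top"][140:240,160:290],None,fx=4,fy=4,interpolation=2);s=cv2.resize(I["side"][255:380,195:325],None,fx=3.2,fy=3.2)[:400]
u=cv2.resize(I["top"][190:320,260:480],None,fx=3.2,fy=3.2,interpolation=2)[:,:700]
cv2.imwrite("pics/crop.png",cv2.resize(t,(520,400))[:,:,::-1]); cv2.imwrite("pics/crop2.png",u[:,:,::-1])
E
```

```text
tin [ 0.486 -0.08   0.113] 0.0042 [(array([490., -77.]), array([88., 89.]), 74.9), (array([484., -85.]), array([93., 82.]), 76.2)]
tin [ 0.489 -0.236  0.116] 0.0002 [(array([ 493., -239.]), array([90., 83.]), 21.8), (array([ 493., -243.]), array([ 87., 135.]), 18.1)]
tin [ 0.446 -0.353  0.105] 0.0169 [(array([ 437., -352.]), array([66., 66.]), 5.6), (array([ 452., -348.]), array([ 91., 150.]), 6.3)]Traceback (most recent call last):
  File "<stdin>", line 13, in <module>
  File "h.py", line 17, in blob
    k,l,st,c=cv2.connectedComponentsWithStats(m); i=1+np.argmax(st[1:,4])
                                                      ~~~~~~~~~^^^^^^^^^^
    return _wrapfunc(a, 'argmax', axis=axis, out=out, **kwds)
    return bound(*args, **kwds)
ValueError: attempt to get argmax of an empty sequence
```

Run:
```python
import cv2,numpy as np
t=cv2.imread("pics/top0.png");s=cv2.imread("pics/side0.png")
hs=lambda im,c,r:cv2.cvtColor(im,cv2.COLOR_BGR2HSV)[r,c].tolist()
for c,r in((188,178),(291,226),(291,212),(320,226),(285,160),(357,225),(238,195),(407,242)):print("t",c,r,hs(t,c,r))
for c,r in((253,284),(346,248),(368,197),(398,172),(366,224),(345,280),(390,240),(398,195)):print("s",c,r,hs(s,c,r))
a=cv2.resize(t[140:240,160:290],(520,400),interpolation=2);b=cv2.resize(t[190:320,260:480],(677,400),interpolation=2)
cv2.imwrite("pics/crop2.png",b)
c=cv2.resize(s[255:380,195:325],(280,270),interpolation=2)
m=np.zeros((400,800,3),np.uint8); m[:,:520]=a; m[:270,520:]=c; cv2.imwrite("pics/crop.png",m)
```

```text
t 188 178 [120, 12, 22]
t 291 226 [35, 16, 178]
t 291 212 [18, 5, 235]
t 320 226 [39, 14, 127]
t 285 160 [40, 11, 135]
t 357 225 [41, 15, 181]
t 238 195 [14, 159, 170]
t 407 242 [35, 16, 176]
s 253 284 [13, 38, 61]
s 346 248 [28, 21, 191]
s 368 197 [28, 20, 189]
s 398 172 [28, 18, 188]
s 366 224 [110, 132, 95]
s 345 280 [110, 125, 90]
s 390 240 [30, 13, 81]
s 398 195 [109, 143, 93]
```

View pics/crop2.png

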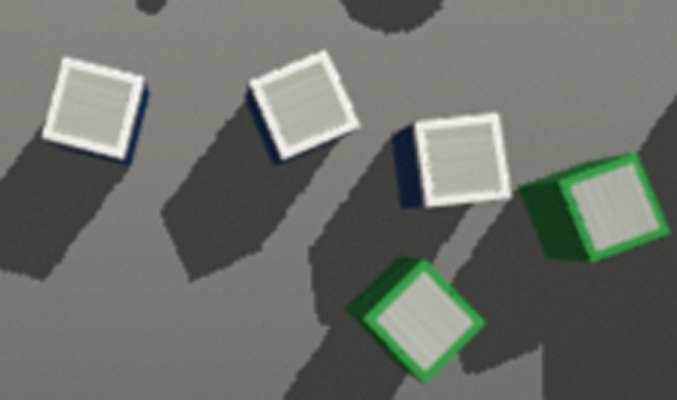

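View pics/crop.png

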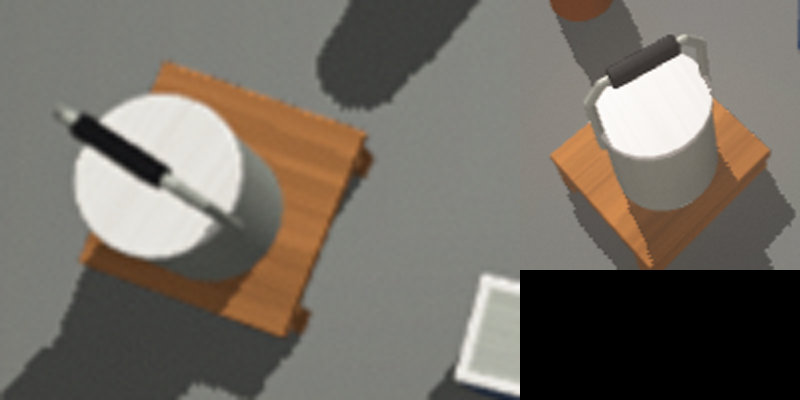

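The top view shows blue tins with white rims at (291,226), (357,225) and (407,242). The two at (397,293) and (459,257) have green rims and sides, so they are the look-alikes. The can's grip runs from (180,170) to (201,186) in the top view.

```bash
sed -i 's/(v>130)/(v>158)/; s/"dark":v<45/"dark":v<74/' h.py
python3 - <<'E'
from h import *
I={n:cv2.imread(f"pics/{n}0.png")[:,:,::-1].copy() for n in("top","side")}
tins=[((291,226),(346,248)),((357,225),(368,197)),((407,242),(398,172))]
for a,b in tins:
    A,B=blob("top",I["top"],"lid",a,26),blob("side",I["side"],"lid",b,24)
    rr=[cv2.minAreaRect(np.array([plane(n,p,.113)[:2] for p in X],np.float32)*1000) for n,X in(("top",A),("side",B))]
    t=tri(A.mean(0),B.mean(0))
    print("tin",np.round(t[0],3),round(t[1],4),[(np.round(x[0]),np.round(x[1]),round(x[2],1)) for x in rr])
A,B=blob("top",I["top"],"dark",(190,178),16),blob("side",I["side"],"dark",(253,283),20)
print("grip",len(A),len(B),tri(A.mean(0),B.mean(0)), tri((179.5,169.5),(237.2,292.1)),tri((201.3,185.5),(269.3,275)))
for n,X in(("top",A),("side",B)):
    P=np.array([plane(n,p,.213)[:2] for p in X],np.float32)*1000; print(n,[np.round(v,1).tolist() for v in cv2.minAreaRect(P)])
for n,at in(("top",(215,190)),("side",(260,335))):
    W=blob(n,I[n],"wood",at,60)
    P=np.array([plane(n,p,.048)[:2] for p in W],np.float32)*1000; print("stand",[np.round(v,1).tolist() for v in cv2.minAreaRect(P)])
# stand top corners from the crop
for p in((165,62),(367,133),(285,334),(80,262)): print(np.round(plane("top",(160+p[0]/4,140+p[1]/4),.048),3))
for p in((550,157),(771,153),(651,268)): print("s",np.round(plane("side",(195+(p[0]-520)/2.154,255+p[1]/2.16),.048),3))
for nm,a,z in(("jar",(270,110),.1),("bottle",(353,112),.17),("holder",(430,120),.13),("gb1",(154,267),.03),("gb2",(235,266),.03),("greenA",(459,257),.113),("greenB",(397,293),.113)):
    print(nm,np.round(plane("top",a,z),3))
E
```

```text
tin [ 0.478 -0.077  0.111] 0.0013 [(array([477., -77.]), array([64., 64.]), 75.6), (array([478., -76.]), array([65., 64.]), 75.6)]
tin [ 0.48  -0.236  0.11 ] 0.002 [(array([ 479., -236.]), array([64., 64.]), 22.3), (array([ 479., -233.]), array([65., 69.]), 22.9)]
tin [ 0.438 -0.352  0.11 ] 0.0025 [(array([ 436., -351.]), array([64., 64.]), 6.1), (array([ 438., -349.]), array([64., 68.]), 6.3)]
grip 142 214 (array([0.56530871, 0.12486431, 0.21248797]), np.float64(0.0012286567431068942)) (array([0.58134745, 0.14614149, 0.21155064]), np.float64(0.0020202737115208114)) (array([0.54843365, 0.09893639, 0.21187296]), np.float64(0.0014480599548084869))
top [[565.3, 124.9], [54.8, 12.1], 56.4]
side [[565.4, 123.5], [54.7, 16.3], 54.2]
stand [[573.2, 115.3], [143.3, 138.7], 69.8]
stand [[573.7, 122.5], [143.3, 146.7], 69.8]
[0.661 0.158 0.048]
[0.614 0.026 0.048]
[0.486 0.074 0.048]
[0.532 0.204 0.048]
s [0.663 0.162 0.048]
s [0.485 0.081 0.048]
s [0.534 0.208 0.048]
jar [ 0.761 -0.025  0.1  ]
bottle [ 0.724 -0.223  0.17 ]
holder [ 0.72  -0.407  0.13 ]
gb1 [0.38  0.267 0.03 ]
gb2 [0.382 0.065 0.03 ]
greenA [ 0.401 -0.46   0.113]
greenB [ 0.322 -0.317  0.113]
```

```bash
cat >> h.py <<'E'
def pose(yaw): return [180,0,yaw]
def up(z,v=.2):
    p=get_obs()["tool_pos"]; servo_line([p[0],p[1],z],max_speed=v)
def fz(n=15):
    a=[]
    for _ in range(n): a.append(get_obs()["contact_force"][2]); sleep(.03)
    return np.mean(a),np.std(a)
def st(tag):
    o=get_obs(); print(tag,round(o["time"],2),np.round(o["tool_pos"],4),np.round(o["orientation"],1),"w",round(o["grip_width"],4),"gf",round(o["grasp_force"],1),"F",np.round(o["contact_force"],2))
E
python3 - <<'E'
from h import *
up(.33,.25); st("up")
g=np.array([.565,.1245]); Y=-124.5
move_to([*g,.30],pose(Y)); st("over can")
print(np.round(get_obs()["joint_pos"],1))
o=get_obs(); im=camera("wrist"); cv2.imwrite("pics/w0.png",im[:,:,::-1])
E
```

```text
up 1.53 [ 0.1991 -0.4861  0.3298] [180.    0.   22.3] w 0.0857 gf 0.0 F [-0.57  0.05 -0.37]
over can 4.06 [0.5651 0.1237 0.2999] [-180.    -0.  -124.6] w 0.0855 gf 0.0 F [ 0.52 -0.44 -0.5 ]
[  5.7  13.8  28.5 104.7  -0.  -49.7]
```

View pics/w0.png

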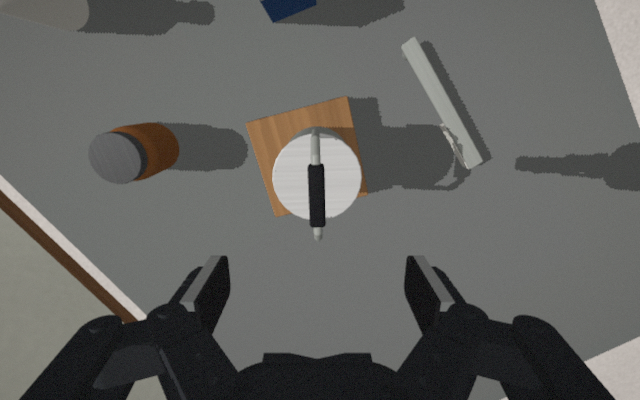

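The grip stands upright in the image at column 317, centred between the fingers, so the yaw and the centring are good.

Run:
```python
from h import *
g=get_obs()["tool_pos"][:2]; 
servo_line([*g,.202],max_speed=.12); move_gripper(0.0); st("gripped")
up(.30,.12); st("lifted"); print(fz(5))
p=[.526,.296]
servo_line([*p,.30],max_speed=.15); st("above place")
servo_line([*p,.175],max_speed=.12)
c=servo_line([*p,.150],max_speed=.03,contact_N=2.5); st("down %s"%c)
im=camera("side"); cv2.imwrite("pics/s1.png",im[:,:,::-1])
```

```text
gripped 5.84 [0.5651 0.1237 0.2019] [ 180.    -0.  -124.5] w 0.0001 gf 0.0 F [0.51 0.65 0.04]
lifted 6.81 [0.5649 0.1237 0.2993] [ 179.9   -0.  -124.5] w 0.0 gf 0.0 F [ 0.19 -0.55  0.45]
(np.float64(0.10747763865237056), np.float64(0.2703126538090734))
above place 8.3 [0.5263 0.2952 0.3001] [-180.    -0.  -124.6] w -0.0002 gf 0.0 F [-0.18  0.05  0.94]
down False 10.47 [0.5261 0.296  0.1503] [-180.     0.  -124.5] w 0.0001 gf 0.0 F [-0.43  0.09  0.93]
```

View pics/s1.png

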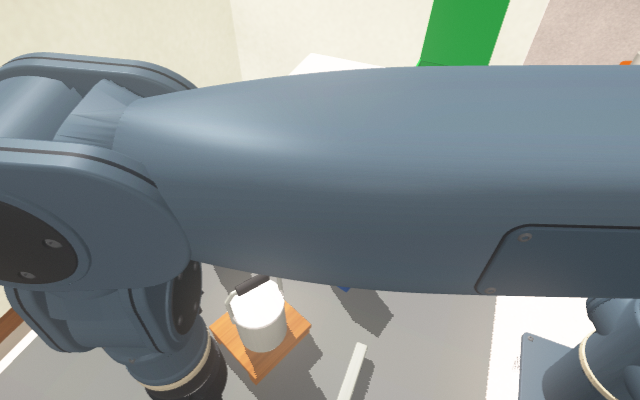

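The grip was missed: the fingers closed to zero width, and the can still stands on the stand at (260,320) in the side view. I'll recheck the grip's position with the saved wrist picture.

```bash
cat >> h.py <<'E'
from scipy.spatial.transform import Rotation as Ro
def wray(pos,ori,p):
    c=get_calibration("wrist"); M=c["mount"]; R=Ro.from_euler("xyz",ori,degrees=True).as_matrix()
    d=R@M[:3,:3]@np.array([(p[0]-c["cx"])/c["fx"],(p[1]-c["cy"])/c["fy"],1]); o=pos+R@M[:3,3]
    return o,d
def wplane(pos,ori,p,z):
    o,d=wray(pos,ori,p); return o+d*(z-o[2])/d[2]
E
python3 - <<'E'
from h import *
pos,ori=np.array([.5651,.1237,.2999]),[180,0,-124.6]
for z in(.17,.213): print(z,wplane(pos,ori,(317,166),z),wplane(pos,ori,(317,195),z),wplane(pos,ori,(317,226),z))
print("stand corners",[np.round(wplane(pos,ori,p,.048),3) for p in((247,123),(348,97),(367,193),(275,216))])
print(wray(pos,ori,(317,195)))
up(.30,.25); st("up")
move_to([.555,.125,.33],pose(-124.5)); 
o=get_obs(); im=camera("wrist"); cv2.imwrite("pics/w1.png",im[:,:,::-1]); print(o["tool_pos"],o["orientation"])
t=camera("top"); cv2.imwrite("pics/t1.png",t[:,:,::-1])
B=[]
for X in ([cv2.imread("pics/w0.png")[:,:,::-1].copy(),(317,195)],[im,(317,195)]):
    X=blob("w",X[0],"dark",X[1],60); B.append(X.mean(0)); print(len(X),X.mean(0),X.min(0),X.max(0))
(a,d),(q,e)=wray(pos,ori,B[0]),wray(o["tool_pos"],o["orientation"],B[1])
s=np.linalg.lstsq(np.c_[d,-e],q-a,rcond=None)[0]; print("tri",a+d*s[0],q+e*s[1])
E
```

```text
0.17 [0.55573563 0.11043537 0.17      ] [0.57268875 0.13503952 0.17      ] [0.59202456 0.16310167 0.17      ]
0.213 [0.55047142 0.10270418 0.213     ] [0.56494416 0.12370853 0.213     ] [0.58145097 0.14766496 0.213     ]
stand corners [array([0.614, 0.032, 0.048]), array([0.486, 0.08 , 0.048]), array([0.534, 0.205, 0.048]), array([0.664, 0.159, 0.048])]
(array([0.51975538, 0.05759361, 0.46389972]), array([ 0.17158683,  0.25104573, -0.95269424]))
up 11.28 [0.5263 0.2961 0.2993] [ 180.    -0.  -124.5] w 0.0001 gf 0.0 F [ 0.18 -0.18 -0.83]
[0.55451047 0.12568918 0.3286277 ] [ 1.79850275e+02 -3.40460779e-02 -1.24507203e+02]
944 [316.52756 195.32416] [308. 164.] [325. 226.]
769 [305.9792  190.70221] [298. 162.] [313. 219.]
tri [0.56585687 0.12430998 0.2107555 ] [0.56592616 0.12434656 0.21077776]
```

View pics/w1.png

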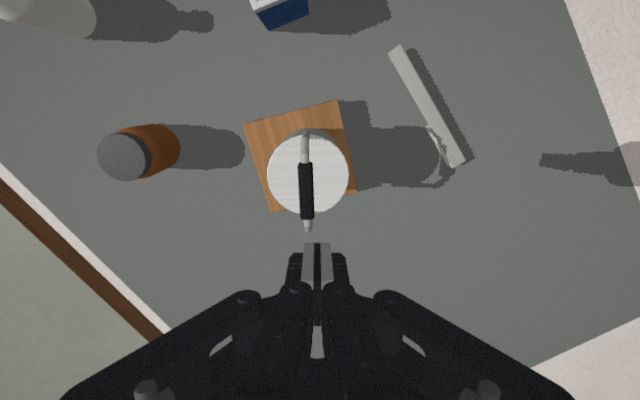

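```bash
python3 - <<'E'
from h import *
c=get_calibration("wrist"); M=np.linalg.inv(c["mount"])
def pr(q):
    q=M@np.array([*q,1]); return np.round([c["fx"]*q[0]/q[2]+c["cx"],c["fy"]*q[1]/q[2]+c["cy"]],1)
print(c["fx"],c["cx"],c["cy"])
for q in([0,0,0],[0,0,.008],[0,0,-.011],[.011,0,.008],[-.011,0,.008],[0,.0425,-.005],[0,.0425,0.008],[.011,.0425,-.005]): print(q,pr(q))
E
cat > /tmp/c.py <<'E'
E
python3 -c "
import cv2
t=cv2.imread('pics/w1.png')[110:360,240:400];cv2.imwrite('pics/w1c.png',cv2.resize(t,None,fx=2.4,fy=2.4,interpolation=2))"
```

```text
304.7486186876178 316.81234136674817 197.92197023136129
[0, 0, 0] [317.  239.7]
[0, 0, 0.008] [316.9 233.9]
[0, 0, -0.011] [317.  248.4]
[0.011, 0, 0.008] [316.9 217.4]
[-0.011, 0, 0.008] [316.9 249.9]
[0, 0.0425, -0.005] [390.5 243.5]
[0, 0.0425, 0.008] [385.7 233.9]
[0.011, 0.0425, -0.005] [392. 226.]
```

View pics/w1c.png

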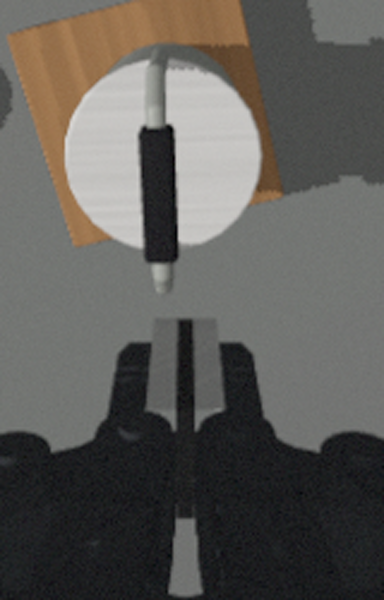

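The wrist pictures put the fingertips about 25–30 mm behind where the text says, and the fingers closing above the grip agrees with that. I'll go lower with a contact guard, which is safe under either geometry.

Run:
```python
from h import *
move_gripper(.085)
g=[.5655,.1243]
servo_line([*g,.30],max_speed=.2)
c=servo_line([*g,.169],max_speed=.12,contact_N=6); st("down %s"%c)
cv2.imwrite("pics/w2.png",camera("wrist")[:,:,::-1])
move_gripper(0.0); st("gripped")
if get_obs()["grip_width"]>.008:
    b=fz(5)[0]; up(.19,.08); st("lifted a little"); print(b,fz(8))
```

```text
down False 14.44 [0.5662 0.1244 0.1703] [-1.799e+02  1.000e-01 -1.245e+02] w 0.0852 gf 0.0 F [0.32 0.64 0.23]
gripped 15.14 [0.5657 0.1241 0.1691] [-180.     0.  -124.5] w 0.0132 gf 58.9 F [ 0.6  -1.11  0.74]
lifted a little 15.72 [0.5659 0.1243 0.1903] [-180.     0.  -124.5] w 0.0132 gf 58.4 F [-0.56 -0.47 -3.34]
0.7660699718255595 (np.float64(-3.634577406861498), np.float64(0.46736650565355886))
```

Run:
```python
from h import *
up(.25,.12)
p=[.526,.296]
servo_line([*p,.25],max_speed=.15)
servo_line([*p,.137],max_speed=.12); st("above")
c=servo_line([*p,.118],max_speed=.025,contact_N=2.5); st("down %s"%c)
move_gripper(.085); st("rel"); z=get_obs()["tool_pos"][2]
up(.33,.2); print(fz(3)); 
move_to([.479,-.2365,.30],pose(112.3)); st("over tin2")
cv2.imwrite("pics/w3.png",camera("wrist")[:,:,::-1]); cv2.imwrite("pics/t2.png",camera("top")[:,:,::-1])
cv2.imwrite("pics/s2.png",camera("side")[:,:,::-1])
a,b=cv2.imread("pics/w3.png"),cv2.imread("pics/s2.png")
cv2.imwrite("pics/v.png",np.hstack([cv2.resize(a,(400,250)),cv2.resize(b,(400,250))]))
```

```text
above 19.06 [0.5268 0.2962 0.1383] [-1.799e+02  1.000e-01 -1.245e+02] w 0.013 gf 58.3 F [-0.74  0.96 -3.4 ]
down True 19.61 [0.5263 0.2959 0.1241] [-180.     0.  -124.5] w 0.0132 gf 59.4 F [1.   0.01 3.75]
rel 20.3 [0.5247 0.2954 0.1217] [ 179.9   -0.2 -124.5] w 0.0851 gf 0.0 F [0.64 0.51 0.55]
(np.float64(-0.35104919398244466), np.float64(0.2337907493722571))
over tin2 23.52 [ 0.4794 -0.2358  0.3001] [180.   -0.  112.4] w 0.085 gf 0.0 F [-1.02  0.63  0.23]
```

View pics/v.png

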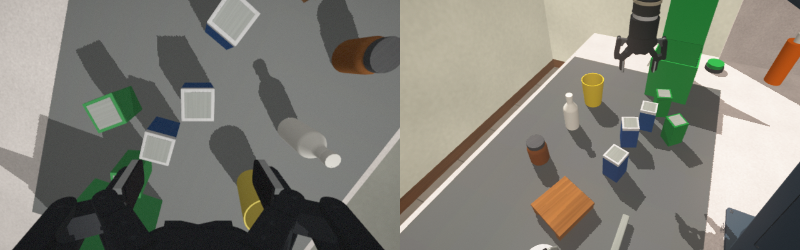

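The stand is empty and the can is off it. Tin 2 sits square to the fingers, so I'll heft the tins one by one.

```bash
cat >> h.py <<'E'
def heft(x,y,yaw,put=True):
    q=get_obs()["tool_pos"]
    if np.hypot(q[0]-x,q[1]-y)>.01: move_to([x,y,.24],pose(yaw))
    else: servo_line([x,y,.18],max_speed=.25)
    servo_line([x,y,.12],max_speed=.2); b=fz(8)
    c=servo_line([x,y,.038],max_speed=.12,contact_N=8); 
    if c: st("HIT"); return None
    move_gripper(0.0); st("grip")
    if get_obs()["grip_width"]<.055: return None
    up(.075,.08); sleep(.3); f=fz(15); st("held"); print("weight",b,f,"kg",(b[0]-f[0])/9.81)
    if put:
        up(.044,.08); p=get_obs()["tool_pos"]; c=servo_line([p[0],p[1],.034],max_speed=.025,contact_N=2.0); st("down %s"%c)
        move_gripper(.085); up(.17,.25)
    return (b[0]-f[0])/9.81
E
python3 - <<'E'
from h import *
print(heft(.479,-.2365,112.3)); st("end")
E
```

```text
grip 26.2 [ 0.4798 -0.2374  0.0396] [1.799e+02 1.000e-01 1.123e+02] w 0.0614 gf 65.6 F [-1.39 -0.29  4.6 ]
held 27.62 [ 0.4798 -0.2373  0.075 ] [180.    0.  112.3] w 0.0614 gf 65.1 F [ 0.6   0.52 -3.23]
weight (np.float64(0.19598324740348438), np.float64(0.4869029180085571)) (np.float64(-2.9830745717576046), np.float64(0.6272701959697167)) kg 0.3240629785077562
down True 28.47 [ 0.4803 -0.2379  0.0394] [1.799e+02 1.000e-01 1.123e+02] w 0.0614 gf 65.3 F [-1.07 -0.66  4.05]
0.3240629785077562
end 29.52 [ 0.478  -0.2361  0.1688] [-179.9   -0.2  112.3] w 0.0853 gf 0.0 F [ 0.03 -0.14 -0.94]
```

Run:
```python
from h import *
up(.20,.25)
print(heft(.437,-.351,96.1)); up(.20,.25)
print(heft(.4775,-.077,75.6)); st("end")
cv2.imwrite("pics/t3.png",camera("top")[:,:,::-1])
```

```text
grip 32.55 [ 0.4373 -0.3521  0.0396] [1.80e+02 1.00e-01 9.61e+01] w 0.0614 gf 66.4 F [-1.69 -1.32  4.63]
held 33.97 [ 0.4373 -0.3521  0.075 ] [180.    0.   96.1] w 0.0611 gf 65.9 F [-0.12 -0.62 -4.96]
weight (np.float64(0.06725624514921477), np.float64(0.3799919258619568)) (np.float64(-5.515751542938392), np.float64(0.41989553268115276)) kg 0.5691139437398172
down True 34.82 [ 0.4375 -0.3526  0.0394] [1.799e+02 1.000e-01 9.610e+01] w 0.0614 gf 66.4 F [-0.46 -0.55  5.13]
0.5691139437398172
grip 39.41 [ 0.4785 -0.0773  0.0394] [179.9   0.   75.6] w 0.0618 gf 65.1 F [-0.42  0.74  4.39]
held 40.83 [ 0.4785 -0.0773  0.075 ] [180.    0.   75.6] w 0.0621 gf 64.7 F [ 0.25 -0.05 -2.69]
weight (np.float64(-0.14153014301143152), np.float64(0.5806940815238063)) (np.float64(-1.7660149078283058), np.float64(0.39203522230426235)) kg 0.16559477724942653
down True 41.67 [ 0.4791 -0.0775  0.0392] [179.9   0.   75.6] w 0.0615 gf 64.8 F [-0.92  0.8   4.4 ]
0.16559477724942653
end 42.73 [ 0.4769 -0.0768  0.1689] [-179.8   -0.    75.6] w 0.0849 gf 0.0 F [ 0.35  0.21 -0.36]
```

The tin at (0.437, -0.351) weighs about 0.57 kg against 0.32 and 0.17 kg, so it is clearly the heaviest.

Run:
```python
from h import *
up(.22,.25)
if heft(.437,-.3515,96.1,put=False):
    up(.25,.15)
    move_to([.574,.119,.25],pose(96.1)); st("above")
    servo_line([.574,.119,.185],max_speed=.08); sleep(.5); st("hold")
    t,s=camera("top"),camera("side")
    cv2.imwrite("pics/end.png",np.hstack([cv2.resize(x,(400,250)) for x in(t,s)])[:,:,::-1])
```

```text
grip 46.39 [ 0.4375 -0.3525  0.0396] [1.799e+02 1.000e-01 9.610e+01] w 0.0619 gf 66.9 F [-1.14 -0.22  5.92]
held 47.81 [ 0.4375 -0.3525  0.075 ] [180.    0.   96.1] w 0.0611 gf 66.1 F [-0.86 -0.41 -5.83]
weight (np.float64(0.006408593246582023), np.float64(0.3555212499561251)) (np.float64(-5.584901264258278), np.float64(0.46887377112358397)) kg 0.5699602301228195
above 50.91 [0.5742 0.1177 0.25  ] [180.   0.  96.] w 0.0616 gf 66.1 F [ 0.29 -0.23 -6.35]
hold 52.38 [0.5741 0.119  0.1851] [180.    0.   96.1] w 0.0616 gf 66.1 F [ 0.64 -0.55 -5.85]
```

View pics/end.png

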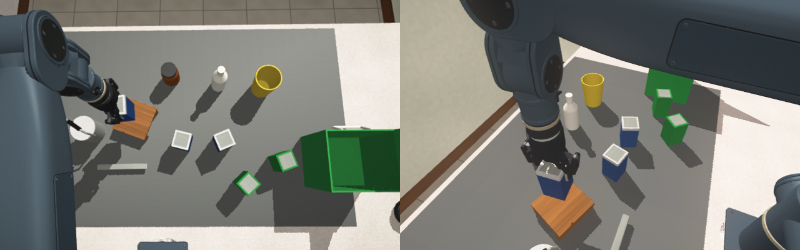

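The tin is held upright over the empty stand. The two lighter tins and the can are standing upright on the liner.

```bash
python3 -c "
from workcell import *
print(job_done())"
```

```text
the job is handed in; nothing more can be done
None
```

I handed the job in at about 52 s: the heaviest tin (about 0.57 kg, against about 0.32 and 0.17 kg) is held upright about 10 cm over the emptied stand, the can and the other two tins stand on the liner, and my first grasp of the can missed without moving it.

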